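Seat a routing template under the hold-down lips and keep it pressed home

TASK

Pick up the routing template with the red grip and set it flat in the wide mouth of the plywood jig, nose towards the green stop. Slide it along between the guide rails, under the two aluminium lips and against the sprung yellow pad, until you feel its nose come up solid against the green stop, and finish holding it there: the spring would push it back, so the program ends with the gripper still on the template, pressing it firmly against the stop but not ramming it. Leave everything else where it is.

Things in the scene. Friction and masses are not known exactly. Their poses are not given: they have to be found in the camera images.
- template: Loose light-wood routing template, 0.17 to 0.35 kg, with a RED grip. Plate 120 long (x) x 80 wide (y) x 12 thick; its last 15 mm at +x narrow to a nose 66 wide. Origin: centre of the plate's underside; x points to the nose, z up. Starts flat on the table, nose within 0.5 rad of world +x, in either of two places to the robot's right.
- grip (a point): Centre of the red grip: a block 40 (template's x) x 24 (y) x 45 tall on top of the plate, 12 to 57 mm above the underside, centred 20 mm behind the template's origin (x = -20); this point is 34.5 mm above the underside. Take it across its 24 mm.
- nose (a point): Middle of the lower edge of the template's nose, 60 mm ahead of the template's origin.
- jig: Plywood loading jig, fixed to the table, on the robot's left, yaw within 0.25 rad of 0. Origin: on the table under the middle of the stop face; x is the pushing direction (away from the robot), z up. Deck 12 thick (top at z = 12), 170 wide, from x = -260 to +50; bare from -260 to -200.
- mouth (a point): On the deck, midway between the rails, where the parallel part begins (jig x = -120). Two dark wood rails stand 12 above the deck: parallel from here to the stop with 85 between them (2.5 spare each side of the template), and flaring towards the robot to 119 apart at jig x = -200.
- lip (a point): Middle of the lips' front edge, at their underside, 15 above the deck (3 above the template), jig x = -30. The two 5 thick aluminium lips run from here over the stop, one each side of a 26 wide gap; their tops are 20 above the deck.
- home (a point): Foot of the green stop's face, in its middle, at deck height (12 above the jig's origin); axes as the jig's. The nose point must come here. The green stop is 15 high above the deck and rigid.
- pad (a joint): Sprung yellow pad, 20 wide, sticking 8 mm out of the green stop's face towards the robot under the gap between the lips. 0 = fully out, 0.008 = pushed in flush with the stop's face (template home). Needs about 2.4 N to start and 4.8 N when flush (300 N/m), and pushes the template back out if it is let go.
- stop: The green stop of the jig, fixed to it: 30 (x) x 85 (y) x 15 high; origin at the foot of its face, same point as home. A steady push of 15 to 25 N on the template overcomes spring and deck friction and seats it; over 80 N on the stop is ramming.
- spare: Another template of the same shape and size with a BLUE grip, in the other of the two places; origin and axes as the template's. Leave it alone.
- glue: White glue bottle, 56 diameter, 150 tall, standing; origin at its foot. Leave alone.
- sander: Cork sanding block with a wooden back, 110 x 65 x 40; origin under its centre. Leave alone.
- mallet: Hammer with wooden handle, lying at the left. Leave alone.
- dustbrush: Bench brush lying at the right near the robot. Leave alone.
- offcut: Wood offcut 120 x 50 x 44; origin under its centre. Leave alone.
- pot: Grey cup, 72 diameter, 90 tall; origin at its foot. Leave alone.

How it is judged:
By the outcome, as a careful person would: the job done as asked, in the order asked, and still so for the second after the job is handed in, while the arm keeps its last pose, push and grip.
It also fails if it takes over 51 s, if anything falls off the work surface, if the arm or the gripper's body presses on something with over 40 N, if the wrist force passes 120 N, or if a joint passes its speed limit or range.

ROBOT

A 6-joint arm with a two-finger parallel gripper is mounted at the origin on the work surface. World frame = base frame: x ahead of the robot, y to its left, z up, the work surface at z = 0. Lengths are in m, angles in rad, forces in N, time in s.
With the tool pointing down it reaches from about 0.3 to 0.875 m from the base axis. Payload 6.4 kg.
Tool frame: the origin (TCP) lies on the centre line of the jaws, within the pads' length; the fingertips stand 11 mm ahead of it and the grasp point (between the pads) lies 8 mm behind it; x points along the fingers, y is the direction in which the jaws open and shut, and the axes are right-handed (so a half turn about x gives the same grasp; the last joint's range is limited). The gripper opens to 85 mm and grips with 20 to 120 N. Pads are 22 mm wide; open, the fingers measure 114 mm over their backs; the gripper's body (76 mm by 85 mm) begins 54 mm behind the grasp point. The pads swing forward as they close: fully open they stand 13 mm farther back than shut.
Start: joints at [1.135, 0.181, 1.607, -0, 1.354, -0.206], TCP at [0.131, 0.56, 0.215] pointing down, gripper open.
Joint ranges: [-2.99, 2.99], [-0.89, 2.07], [0.3, 2.58], [-1.14, 4.28], [0, 2.63], [-3.12, 3.12]. Speed limits (rad/s): [2.57, 2.57, 3.01, 3.14, 3.14, 3.14].

INTERFACE

Orientations are given as a unit quaternion [w, x, y, z].
In Python, from bench import ctrl, camera, hand_in gives the robot as it stands. The module is installed in compiled form; this text tells all that it offers.
- The arm moves only by the tool drive_tool, never from a script. Its argument "increments" is a list of rows, each a list of 7 numbers: the shift along the tool's x, y, z in m, then the turn, a rotation vector about the tool's x, y, z in degrees, then the gripper's target within -1 to 1 (fully open at 1, half-way at 0, shut at -1). In form: [[dx, dy, dz, rx, ry, rz, claw], ...]. A call has 1 to 10 rows; each row shifts and turns the commanded pose from where the row before left it, along the tool's axes as they then stand; what a row does not reach is not made up. A row lasts 1/8 s, in which the tool goes at most 62.5 mm and 10.7 degrees, less where a joint would pass 70% of its speed; a pose out of reach is approached as far as the arm can. A call is refused whole if a number of a shift passes 0.0625 or a number of a turn 10.7, either way. A call with a gripper value outside its range is refused whole. The fingers move at their own pace and stop on an object; the grip force is fixed at half the most. Time passes only in rows, so rows that do not move let the fingers close. It gives the time, the measured TCP pose, the force and the opening at its end, in the units of the state.
- ctrl.get_obs(): the state, without advancing time (a new reading comes with each control period).
- camera(name): name is "side" or "top" or "wrist"; returns a dict with "img" (480x640x3 uint8, red, green, blue), "depth" (480x640 float32, m along the optical axis (not along the pixel's ray), 0 where there is no reading), "fx", "fy", "cx", "cy" (pixels), "world_from_camera" (4x4, takes a point from camera to world coordinates); the wrist camera has in their place "hand_eye" (4x4, takes a point from camera to tool coordinates, whose origin is the TCP and whose axes are the tool frame's). Camera axes: x right, y down, z forward; pixel columns grow to the right and rows downward; lengths in m; the calibration is good to about 2 mm. A picture is of the moment at which its call begins: read the wrist's pose just before it.
- hand_in(): hands the job in, once; it reports no verdict.
The state is a dict: "time_s": time; "q": joint angles; "dq": joint speeds; "joint_efforts": joint torques, N m; "eef_pos": TCP position; "eef_rot": TCP orientation; "wrist_force": force on the tool from outside, world axes, zero at the start; "torque": the same for the moment, N m; "opening": opening from 0.0 (shut) to 1.0 (fully open).
Only numpy, scipy, OpenCV 4.12 (cv2) and the standard library are available. Lean on these libraries where they do the work, as an engineer would, in place of code of your own. Each camera call takes 0.05 s, during which the arm holds its last target.

## Working session

There is one attempt and no reset: what is moved stays moved. The work goes in short steps, Python scripts to look and compute and a tool call to move; the robot and the scene stay as the last step left them, time stands still between calls to the robot, and variables do not carry over. Pictures are saved under pics/ and viewed, and the job is handed in when it is done.

Besides the shell and the picture viewer there is one more tool, called after ">>>" by a JSON object that holds its "op" and its "data", one argument or row to a line. drive_tool: Moves the arm, as the interface text tells. Its arguments: {"type":"object","properties":{"increments":{"type":"array","items":{"type":"array","items":{"type":"number"}}}},"required":["increments"]}

```bash
mkdir -p pics
cat > h.py <<'E'
import numpy as np, cv2
from bench import ctrl, camera, hand_in
from scipy.spatial.transform import Rotation as R
def rot(o): q=o["eef_rot"]; return R.from_quat([q[1],q[2],q[3],q[0]]).as_matrix()
def T():
    o=ctrl.get_obs(); M=np.eye(4); M[:3,:3]=rot(o); M[:3,3]=o["eef_pos"]; return M
def save(c,n): cv2.imwrite("pics/"+n,cv2.cvtColor(c["img"],cv2.COLOR_RGB2BGR))
def ray(c,u,v,z,W=None):
    W=c["world_from_camera"] if W is None else W
    d=W[:3,:3]@np.array([(u-c["cx"])/c["fx"],(v-c["cy"])/c["fy"],1]); p=W[:3,3]
    return p+d*(z-p[2])/d[2]
def pts(c,W=None):
    W=c["world_from_camera"] if W is None else W
    v,u=np.mgrid[:480,:640]; d=c["depth"]
    P=np.stack([(u-c["cx"])/c["fx"]*d,(v-c["cy"])/c["fy"]*d,d,np.ones_like(d)],-1)
    return (P@np.array(W).T)[...,:3]
E
python3 - <<'E'
from h import *
o=ctrl.get_obs(); print(o["eef_pos"],o["eef_rot"],o["time_s"],o["wrist_force"],o["opening"]); print(rot(o).round(3))
for n in("top","side"):
    c=camera(n); save(c,n+"0.png"); np.savez(n+"0.npz",**c); print(n,np.array(c["world_from_camera"]).round(3),c["fx"])
E
```

```text
[0.13069494 0.55935362 0.21417633] [ 0.70225229  0.08046839  0.70263766 -0.08165098] 0.0 [0.72221261 0.11745203 0.18694748] 1.000759510333474
[[-0.001  0.228  0.974]
 [-0.002  0.974 -0.228]
 [-1.    -0.002 -0.   ]]
top [[-0.018 -0.987  0.157  0.272]
 [-1.     0.018 -0.003 -0.023]
 [-0.    -0.157 -0.988  1.852]
 [ 0.     0.     0.     1.   ]] 615.2555507347391
side [[ 0.757 -0.395  0.52  -0.142]
 [-0.653 -0.465  0.598 -0.801]
 [ 0.006 -0.792 -0.61   0.844]
 [ 0.     0.     0.     1.   ]] 476.1351499275793
```

View pics/top0.png

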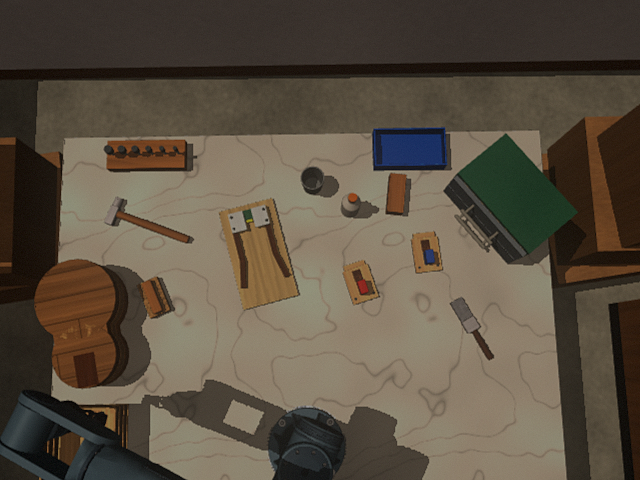

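View pics/side0.png

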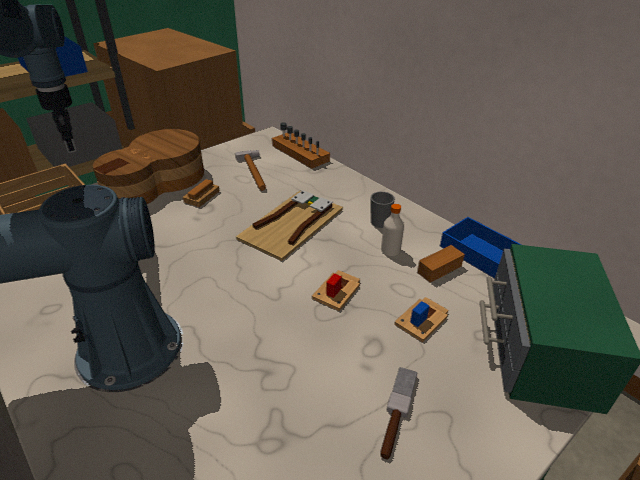

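Top view: red-grip template at about (362,284), spare at (428,255), and the jig spans (220,208) to (298,295) with its stop end at the top. Next: coarse positions.

Run:
```python
from h import *
c=dict(np.load("top0.npz"))
P=pts(c); hsv=cv2.cvtColor(c["img"],cv2.COLOR_RGB2HSV)
r=((hsv[...,0]<6)|(hsv[...,0]>174))&(hsv[...,1]>200)&(hsv[...,2]>90)
v,u=np.nonzero(r); m=(u>330)&(u<400)&(v>250)&(v<310); print("red",m.sum(),np.median(P[v[m],u[m]],0),P[v[m],u[m]].max(0))
g=(hsv[...,0]>45)&(hsv[...,0]<75)&(hsv[...,1]>120);v,u=np.nonzero(g); m=(u>230)&(u<265)&(v>200)&(v<235);print("green",m.sum(),u[m].mean(),v[m].mean(),np.median(P[v[m],u[m]],0))
for n,(a,b) in dict(jNL=(245,309),jNR=(298,295),jFL=(220,209),jFR=(272,198)).items(): print(n,ray(c,a,b,.012).round(3))
# template plate: points z .006-.02 near
z=P[...,2]
def blob(u0,u1,v0,v1,zl,zh):
    m=np.zeros(z.shape,np.uint8); m[v0:v1,u0:u1]=((z>zl)&(z<zh))[v0:v1,u0:u1]; return m
for n,b in dict(red=(335,390,250,310),blue=(405,450,225,280)).items():
    m=blob(*b,.006,.08); v,u=np.nonzero(m); xy=P[v,u][:,:2].astype(np.float32); print(n,m.sum(),cv2.minAreaRect(xy))
```

```text
red 14 [ 0.46448362 -0.17170197  0.05491901] [ 0.47513748 -0.16375531  0.06086648]
green 0 nan nan [nan nan nan]
jNL [0.399 0.178 0.012]
jNR [0.438 0.019 0.012]
jFL [0.706 0.255 0.012]
jFR [0.738 0.095 0.012]
red 1191 ((0.4825916886329651, -0.17467001080513), (0.16419798135757446, 0.1791808009147644), 88.80919647216797)
blue 1045 ((0.5629808902740479, -0.3741534352302551), (0.13342243432998657, 0.1692401021718979), 87.21294403076172)<stdin>:6: RuntimeWarning: Mean of empty slice.
  ret = ret.dtype.type(ret / rcount)
  return _methods._mean(a, axis=axis, dtype=dtype,
  ret = um.true_divide(
```

Run:
```python
from h import *
c=camera("wrist"); print(np.array(c["hand_eye"]).round(4),c["fx"],c["cx"],c["cy"])
M=T(); print((M[:3,:3].T@(np.array([.43,.10,.36])-M[:3,3])).round(4))
```

```text
[[-4.000e-04 -3.293e-01  9.442e-01 -1.608e-01]
 [ 1.000e+00  1.000e-04  5.000e-04 -1.000e-04]
 [-3.000e-04  9.442e-01  3.293e-01 -8.410e-02]
 [ 0.000e+00  0.000e+00  0.000e+00  1.000e+00]] 420.45980007406223 322.8096838071578 243.18511716014973
[-0.1452 -0.3795  0.396 ]
```

>>> {"op": "drive_tool", "data": {
  "increments": [
    [-0.0145,-0.038,0.04,0,0,0,1],
    [-0.0145,-0.038,0.04,0,0,0,1],
    [-0.0145,-0.038,0.04,0,0,0,1],
    [-0.0145,-0.038,0.04,0,0,0,1],
    [-0.0145,-0.038,0.04,0,0,0,1],
    [-0.0145,-0.038,0.04,0,0,0,1],
    [-0.0145,-0.038,0.04,0,0,0,1],
    [-0.0145,-0.038,0.04,0,0,0,1],
    [-0.0145,-0.038,0.04,0,0,0,1],
    [-0.0145,-0.038,0.04,0,0,0,1]
  ]
}}

```text
time_s: 1.4
eef_pos: [0.4345, 0.0971, 0.3605]
eef_rot: [0.703, 0.081, 0.702, -0.081]
wrist_force: [1.3, 0.9, -0.9]
opening: 1.003
```

>>> {"op": "drive_tool", "data": {
  "increments": [
    [0,0,0,-9,0,0,1],
    [0,0,0,-9,0,0,1],
    [0,0,0,-9,0,0,1],
    [0,0,0,0,0,0,1],
    [0,0,0,0,0,0,1]
  ]
}}

```text
time_s: 2.02
eef_pos: [0.4338, 0.0988, 0.36]
eef_rot: [0.702, -0.084, 0.702, 0.084]
wrist_force: [-0.7, -0.2, 0.0]
opening: 1.001
```

Run:
```python
from h import *
M=T(); c=camera("wrist"); save(c,"w1.png"); np.savez("w1.npz",M=M,**c); print(M.round(3)); print(ctrl.get_obs()["wrist_force"],ctrl.get_obs()["dq"])
```

```text
[[-0.    -0.236  0.972  0.434]
 [-0.     0.972  0.236  0.099]
 [-1.     0.    -0.     0.36 ]
 [ 0.     0.     0.     1.   ]]
[-0.48063691  0.05489549  0.2050591 ] [ 0.00282692 -0.00142132 -0.00025919 -0.00099385  0.00087051 -0.01072716]
```

View pics/w1.png

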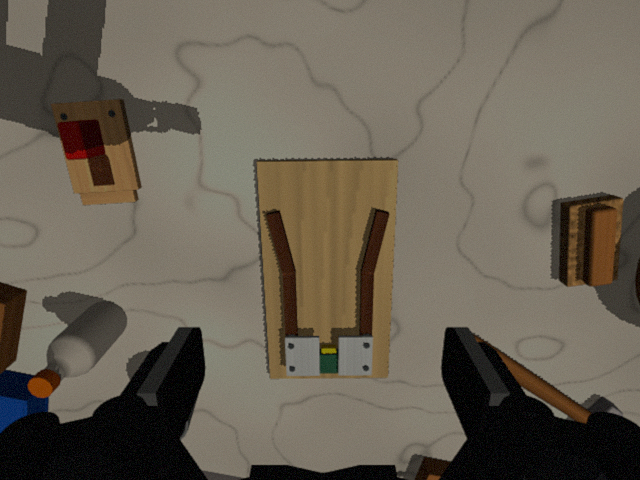

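Wrist view: template at (60–140, 100–203), nose down; the jig deck's corners are (256,160), (397,158), (388,377) and (270,378). The rails' parallel part runs from about (290,270) to (365,270) down to the lips at row 337, with yellow pad (328,351) and green stop (328,362).

Run:
```python
from h import *
c=dict(np.load("w1.npz")); W=c["M"]@c["hand_eye"]; P=pts(c,W)
img=c["img"]; hsv=cv2.cvtColor(img,cv2.COLOR_RGB2HSV)
cv2.imwrite("pics/w1z.png",cv2.cvtColor(cv2.resize(img[150:390,240:410],None,fx=2.5,fy=2.5,interpolation=cv2.INTER_CUBIC)[:,:],cv2.COLOR_RGB2BGR))
cv2.imwrite("pics/w1t.png",cv2.cvtColor(cv2.resize(img[80:220,30:210],None,fx=4,fy=4,interpolation=cv2.INTER_CUBIC),cv2.COLOR_RGB2BGR))
for u,v in [(320,180),(325,300),(300,355),(420,150),(105,175),(85,138),(328,365)]: print(u,v,hsv[v,u],P[v,u].round(4))
```

```text
320 180 [ 20 128 126] [0.4458 0.0978 0.0133]
325 300 [ 20 121 129] [0.6013 0.1422 0.0141]
300 355 [ 23  17 123] [0.6796 0.1266 0.0341]
420 150 [ 18  40 129] [0.3836 0.2075 0.0019]
105 175 [ 14 229  49] [ 0.5013 -0.1561  0.0138]
85 138 [  1 255  32] [ 0.4546 -0.1627  0.0513]
328 365 [ 72 136  62] [0.6885 0.1678 0.0306]
```

View pics/w1z.png

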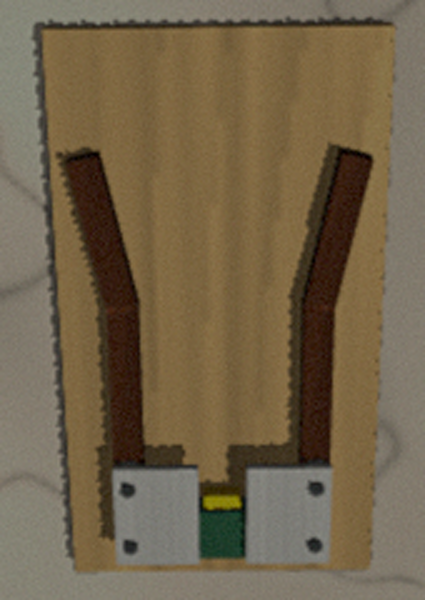

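View pics/w1t.png

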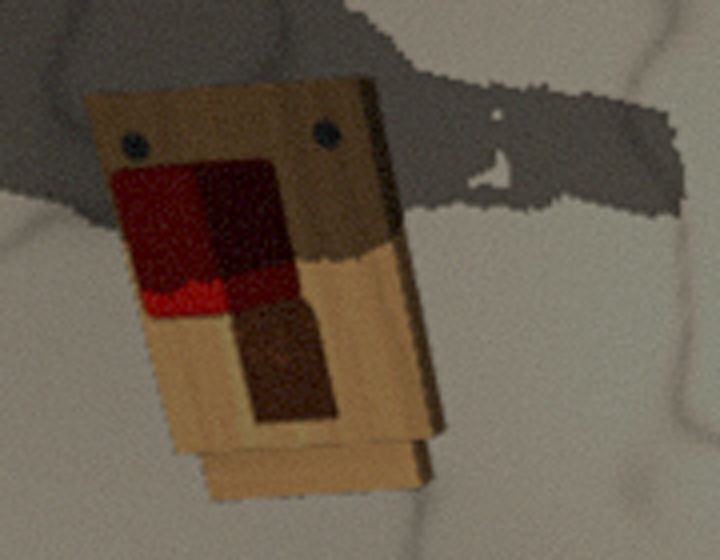

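Run:
```python
from h import *
c=dict(np.load("w1.npz")); W=c["M"]@c["hand_eye"]
J=lambda a,b,z: ray(c,240+a/2.5-.3,150+b/2.5-.3,z,W)
def line(a,b): d=b-a; return np.hypot(*d[:2]), np.arctan2(d[1],d[0])
NL,NR,FL,FR=J(38,25,.012),J(393,25,.012),J(75,568,.012),J(372,568,.012)
for p in(NL,NR,FL,FR):print(p.round(4))
print("R side",line(NL,FL),"L side",line(NR,FR),"near w/yaw+pi/2",line(NL,NR),"far",line(FL,FR))
rl=J(139,302,.024),J(144,463,.024); rr=J(303,302,.024),J(300,463,.024)
print("rails",line(*rl),line(*rr),line(rl[0],rr[0]),line(rl[1],rr[1]))
lf=[J(x,466,.032) for x in(113,198,247,331)]; print("lips",line(lf[0],lf[3]),line(lf[1],lf[2]),np.mean(lf,0))
yaw=np.mean([line(NL,FL)[1],line(NR,FR)[1],line(NL,NR)[1]-np.pi/2,line(FL,FR)[1]-np.pi/2]); print("yaw",yaw)
e=np.array([np.cos(yaw),np.sin(yaw)]);n=np.array([-e[1],e[0]])
ctr=(NL+NR+FL+FR)[:2]/4; h1=ctr+e*.105
print("home deck",h1,"home lips",np.mean(lf,0)[:2]+.03*e, "rails centre lateral vs h1", [(np.mean(q,0)[:2]-h1)@n for q in ((rl[0],rr[0]),(rl[1],rr[1]))], "mouth x",[(p[:2]-h1)@e for p in(rl[0],rr[0])])
print("lip lateral",(np.mean(lf,0)[:2]-h1)@n,"lip x",(np.mean(lf,0)[:2]-h1)@e)
t=lambda a,b,z: ray(c,30+a/4-.4,80+b/4-.4,z,W)
TL,TR,BL,BR=t(87,95,.012),t(358,80,.012),t(177,452,.012),t(426,438,.012)
N1,N2=t(212,500,.012),t(418,488,.012)
print("templ",line(TL,TR),line(TL,BL),line(TR,BR),line(BL,BR),line(N1,N2))
ty=np.mean([line(TL,TR)[1]-np.pi/2,line(TL,BL)[1],line(TR,BR)[1]])
et=np.array([np.cos(ty),np.sin(ty)]); o=((TL+TR)/2)[:2]+.06*et; print("yaw",ty,"org",o,"from nose",((N1+N2)/2)[:2]-.06*et,"grip",o-.02*et)
g=[t(*p,.057) for p in((110,172),(195,165),(225,300),(148,298))];print("grip top",[x.round(4) for x in g[:2]],np.mean(g[:2],0))
```

```text
[0.4407 0.0163 0.012 ]
[0.4004 0.1817 0.012 ]
[0.7408 0.0944 0.012 ]
[0.7003 0.2607 0.012 ]
R side (np.float64(0.3100830168463865), np.float64(0.25444950655639026)) L side (np.float64(0.3100995526218964), np.float64(0.25777985296756656)) near w/yaw+pi/2 (np.float64(0.1701821282087086), np.float64(1.8096203029722182)) far (np.float64(0.17121497066422886), np.float64(1.8096280250064383))
rails (np.float64(0.09449877177233666), np.float64(0.24594526128930663)) (np.float64(0.09450369844205178), np.float64(0.25144641498224285)) (np.float64(0.08398053355927543), np.float64(1.809623886637914)) (np.float64(0.08450042202648303), np.float64(1.8096262970358599))
lips (np.float64(0.11630749423325853), np.float64(1.809626344596925)) (np.float64(0.02614250981004341), np.float64(1.8096263445969238)) [0.64331007 0.15737381 0.032     ]
yaw 0.24747125847820506
home deck [0.67235268 0.16400144] home lips [0.67239611 0.1647224 ] rails centre lateral vs h1 [np.float64(0.0005284898256175327), np.float64(0.0006442204246342809)] mouth x [np.float64(-0.12157274299865739), np.float64(-0.12084684961443659)]
lip lateral 0.0006883526889502259 lip x -0.029781284008261046
templ (np.float64(0.07855339180785387), np.float64(1.8615192070893782)) (np.float64(0.10431272970903453), np.float64(0.29189310704826515)) (np.float64(0.10396612970058021), np.float64(0.2800222634463035)) (np.float64(0.07731964523983599), np.float64(1.866077970573951)) (np.float64(0.06462439389388767), np.float64(1.8686662409252142))
yaw 0.2875460835963501 org [ 0.47918682 -0.16797937] from nose [ 0.47863242 -0.16746186] grip [ 0.46000796 -0.17365137]
grip top [array([ 0.4441, -0.1895,  0.057 ]), array([ 0.437 , -0.1676,  0.057 ])] [ 0.44055998 -0.17855388  0.057     ]
```

Sizes check out (310×170 deck, 85 rails, 26 gap, 80×120 template). Moving above the template for a closer look.

```bash
cat >> h.py <<'E'
def to(p,yaw):
    M=T(); t=M[:3,2]; y=np.arctan2(t[1],t[0])
    print("shift tool",(M[:3,:3].T@(np.array(p)-M[:3,3])).round(4),"rx deg",round(-np.degrees(yaw-y),2),"pos",M[:3,3].round(4),"yaw",round(y,4),"tilt",M[:2,0].round(4))
E
python3 -c "
from h import *
to([.46,-.1736,.2],.2875)"
```

```text
shift tool [ 0.16   -0.2709 -0.0391] rx deg -2.77 pos [0.4338 0.0988 0.36  ] yaw 0.2392 tilt [-0.0002 -0.    ]
```

>>> {"op": "drive_tool", "data": {
  "increments": [
    [0.0,-0.0452,-0.0065,0,0,0,1],
    [0.032,-0.0452,-0.0065,0,0,0,1],
    [0.032,-0.0452,-0.0065,0,0,0,1],
    [0.032,-0.0452,-0.0065,0,0,0,1],
    [0.032,-0.0452,-0.0065,0,0,0,1],
    [0.032,-0.0452,-0.0065,0,0,0,1],
    [0,0,0,-2.8,0,0,1],
    [0,0,0,0,0,0,1],
    [0,0,0,0,0,0,1]
  ]
}}

```text
time_s: 3.2
eef_pos: [0.4612, -0.1736, 0.2006]
eef_rot: [0.7, -0.102, 0.699, 0.102]
wrist_force: [1.0, 0.6, 0.2]
opening: 1.0
```

Run:
```python
from h import *
M=T(); c=camera("wrist"); save(c,"w2.png"); np.savez("w2.npz",M=M,**c); to([.46,-.1736,.2],.2875)
```

```text
shift tool [ 0.0007  0.0003 -0.0012] rx deg 0.14 pos [ 0.4612 -0.1735  0.2007] yaw 0.29 tilt [ 0.001  -0.0007]
```

View pics/w2.png

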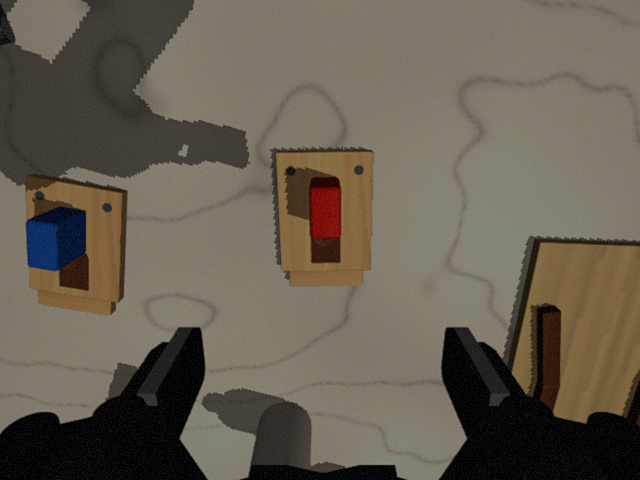

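The red template is centred: corners (274,150), (373,150), (371,271), (281,271); red grip (309–341, 178–239).

Run:
```python
from h import *
c=dict(np.load("w2.npz")); W=c["M"]@c["hand_eye"]; img=c["img"];P=pts(c,W)
hsv=cv2.cvtColor(img,cv2.COLOR_RGB2HSV)
r=(((hsv[...,0]<8)|(hsv[...,0]>172))&(hsv[...,1]>150)&(hsv[...,2]>60)).astype(np.uint8)
r[:, :250]=0;r[:,400:]=0
top=r.astype(bool)&(P[...,2]>.05); xy=P[top][:,:2]; rect=cv2.minAreaRect(xy.astype(np.float32)); print("grip top depth",rect,np.median(P[top][:,2]))
v,u=np.nonzero(r); print(u.min(),u.max(),v.min(),v.max(), "lateral mid", ray(c,(u.min()+u.max())/2,195,.057,W))
L=lambda u,v:ray(c,u,v,.012,W)
TL,TR,BL,BR,N1,N2=L(273.5,150.5),L(373,150),L(282,271),L(371,271),L(289,285.5),L(362,285.5)
d=lambda a,b:(round(float(np.hypot(*(b-a)[:2])),4),round(float(np.arctan2(b[1]-a[1],b[0]-a[0])),4))
print(d(TL,TR),d(TL,BL),d(TR,BR),d(N1,N2),d((TL+TR)/2,(N1+N2)/2))
y=d((TL+TR)/2,(N1+N2)/2)[1]; mid=((TL+TR+N1+N2)/4)[:2]; print("org",mid,"grip",mid-.02*np.array([np.cos(.2875),np.sin(.2875)]))
cv2.imwrite("pics/w2z.png",cv2.cvtColor(cv2.resize(img[140:295,260:390],None,fx=3.8,fy=3.8,interpolation=cv2.INTER_CUBIC),cv2.COLOR_RGB2BGR))
```

```text
grip top depth ((0.42936086654663086, -0.18258818984031677), (0.10263598710298538, 0.022944476455450058), 17.362823486328125) 0.058927323348567484
309 340 187 244 lateral mid [ 0.44598259 -0.17738756  0.057     ]
(0.0813, 1.8655) (0.1068, 0.3227) (0.1072, 0.3123) (0.0666, 1.8608) (0.1213, 0.307)
org [ 0.47813269 -0.16767887] grip [ 0.45895358 -0.17334998]
```

View pics/w2z.png

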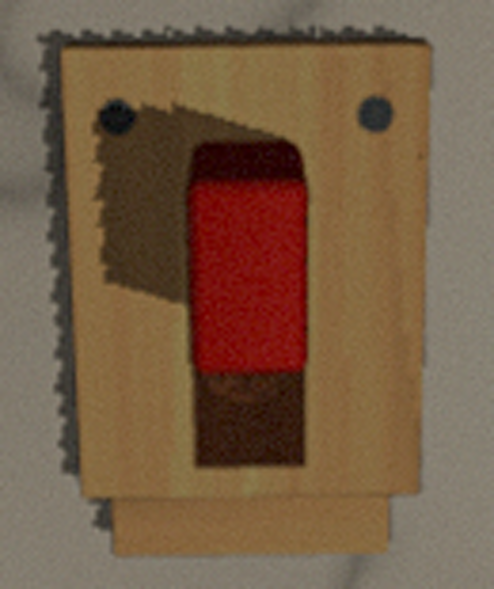

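Run:
```python
from h import *
c=dict(np.load("w2.npz")); W=c["M"]@c["hand_eye"]
L=lambda a,b,z=.012:ray(c,260+a/3.8-.4,140+b/3.8-.4,z,W)
TL,TR,BL,BR,N1,N2=L(62,45),L(429,45),L(82,495),L(420,495),L(114,553),L(388,553)
d=lambda a,b:(round(float(np.hypot(*(b-a)[:2])),4),round(float(np.arctan2(b[1]-a[1],b[0]-a[0])),4))
print(d(TL,TR),d(TL,BL),d(TR,BR),d(N1,N2),d((TL+TR)/2,(N1+N2)/2))
y=(d(TL,BL)[1]+d(TR,BR)[1]+d(TL,TR)[1]*2-np.pi)/4; e=np.array([np.cos(y),np.sin(y)])
print(y,"grip",((TL+TR+N1+N2)/4)[:2]-.02*e)
G=[L(190,182,.057),L(306,180,.057),L(306,373,.057),L(193,373,.057)]; print(d(G[0],G[1]),d(G[1],G[2]),np.mean(G,0))
g=((TL+TR+N1+N2)/4)[:2]-.02*e
to([*g,.1],y)
```

```text
(0.079, 1.8606) (0.1049, 0.298) (0.1049, 0.3084) (0.0657, 1.8608) (0.12, 0.3018)
0.2965018366025518 grip [ 0.45915283 -0.17299431]
(0.0224, 1.8781) (0.0392, 0.3033) [ 0.45900657 -0.17304739  0.057     ]
shift tool [ 0.1007  0.0012 -0.0019] rx deg -0.37 pos [ 0.4612 -0.1735  0.2007] yaw 0.29 tilt [ 0.001  -0.0007]
```

>>> {"op": "drive_tool", "data": {
  "increments": [
    [0.04,0.001,-0.002,-0.4,0,0,1],
    [0.04,0,0,0,0,0,1],
    [0.04,0,0,0,0,0,1],
    [0.03,0,0,0,0,0,1],
    [0.015,0,0,0,0,0,1],
    [0.0075,0,0,0,0,0,1],
    [0,0,0,0,0,0,1]
  ]
}}

```text
time_s: 4.12
eef_pos: [0.4592, -0.1736, 0.0281]
eef_rot: [0.7, -0.105, 0.699, 0.105]
wrist_force: [0.2, 0.8, -0.6]
opening: 0.999
```

Run:
```python
from h import *
c=camera("wrist"); save(c,"w3.png"); to([.4591,-.173,.028],.2965)
```

```text
shift tool [ 0.0005  0.0009 -0.    ] rx deg 0.05 pos [ 0.4594 -0.1739  0.0285] yaw 0.2974 tilt [ 0.0013 -0.0009]
```

View pics/w3.png

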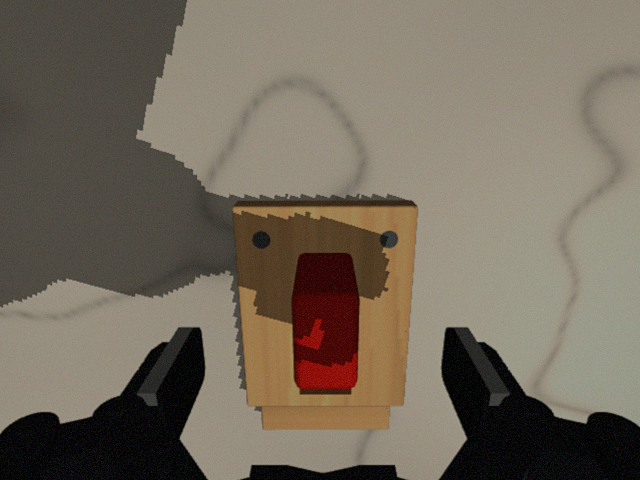

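The grip (293–358) sits midway between the fingers. Closing.

>>> {"op": "drive_tool", "data": {
  "increments": [
    [0,0.001,0,0,0,0,-1],
    [0,0,0,0,0,0,-1],
    [0,0,0,0,0,0,-1],
    [0,0,0,0,0,0,-1],
    [0,0,0,0,0,0,-1],
    [0,0,0,0,0,0,-1],
    [0,0,0,0,0,0,-1]
  ]
}}

```text
time_s: 5.05
eef_pos: [0.4587, -0.1729, 0.028]
eef_rot: [0.7, -0.105, 0.699, 0.104]
wrist_force: [-0.9, 0.2, 5.9]
opening: 0.261
```

>>> {"op": "drive_tool", "data": {
  "increments": [
    [-0.02,0,0,0,0,0,-1],
    [-0.03,0,0,0,0,0,-1],
    [-0.03,0,0,0,0,0,-1],
    [0,0,0,0,0,0,-1],
    [0,0,0,0,0,0,-1]
  ]
}}

```text
time_s: 5.68
eef_pos: [0.4575, -0.1719, 0.1062]
eef_rot: [0.699, -0.104, 0.7, 0.105]
wrist_force: [0.4, -0.5, -2.3]
opening: 0.266
```

Run:
```python
from h import *
M=T(); c=camera("wrist"); save(c,"w4.png"); np.savez("w4.npz",M=M,**c); print(ctrl.get_obs()["opening"]); to([.4591,-.173,.108],.2965)
```

```text
0.264647961935642
shift tool [-0.0021 -0.0017  0.0014] rx deg 0.05 pos [ 0.4572 -0.1717  0.1059] yaw 0.2973 tilt [-0.0025  0.0017]
```

View pics/w4.png

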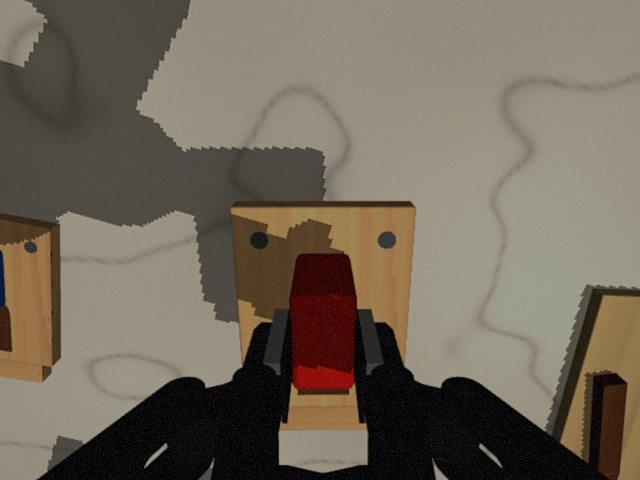

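Template held and level: rear edge (232,207)–(415,207), grip between pads, opening 22.5 mm. Measuring its pose in the tool frame.

Run:
```python
from h import *
c=dict(np.load("w4.npz")); H=c["hand_eye"]
cv2.imwrite("pics/w4z.png",cv2.cvtColor(cv2.resize(c["img"][190:450,220:430],None,fx=2.3,fy=2.3,interpolation=cv2.INTER_CUBIC),cv2.COLOR_RGB2BGR))
def tl(u,v,x=.016):
    d=H[:3,:3]@np.array([(u-c["cx"])/c["fx"],(v-c["cy"])/c["fy"],1]); return H[:3,3]+d*(x-H[0,3])/d[0]
q=[tl(232.5,207),tl(415,207),tl(241,362),tl(406,362),tl(270,429),tl(372,429)]
for p in q: print(p.round(4))
```

```text
[ 0.016  -0.0395 -0.0392]
[ 0.016   0.0394 -0.0392]
[ 0.016  -0.0408  0.0396]
[0.016  0.0407 0.0395]
[ 0.016  -0.0282  0.081 ]
[0.016  0.0255 0.081 ]
```

View pics/w4z.png

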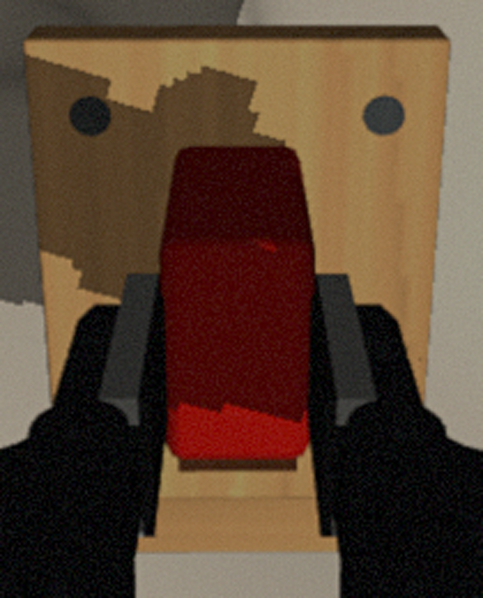

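```bash
python3 -c "
from h import *
to([.4732,.1142,.09],.2475)"
```

```text
shift tool [0.0163 0.2687 0.0991] rx deg 2.85 pos [ 0.4572 -0.1717  0.1059] yaw 0.2973 tilt [-0.0025  0.0017]
```

>>> {"op": "drive_tool", "data": {
  "increments": [
    [0,0.03,0.01,0,0,0,-1],
    [0,0.04,0.015,0,0,0,-1],
    [0,0.04,0.015,0,0,0,-1],
    [0,0.04,0.015,0,0,0,-1],
    [0,0.04,0.015,0,0,0,-1],
    [0,0.04,0.015,0,0,0,-1],
    [0,0.0387,0.0141,0,0,0,-1],
    [0,0,0,2.85,0,0,-1],
    [0,0,0,0,0,0,-1],
    [0,0,0,0,0,0,-1]
  ]
}}

```text
time_s: 6.98
eef_pos: [0.4738, 0.1131, 0.1067]
eef_rot: [0.701, -0.087, 0.702, 0.087]
wrist_force: [-0.1, -0.3, -2.2]
opening: 0.259
```

Run:
```python
from h import *
M=T(); c=camera("wrist"); save(c,"w5.png"); np.savez("w5.npz",M=M,**c); to([.4732,.1142,.09],.2475)
c=camera("side"); save(c,"s5.png")
```

```text
shift tool [ 0.017   0.0014 -0.0005] rx deg -0.01 pos [0.474  0.1129 0.107 ] yaw 0.2473 tilt [-0.0012 -0.    ]
```

View pics/w5.png

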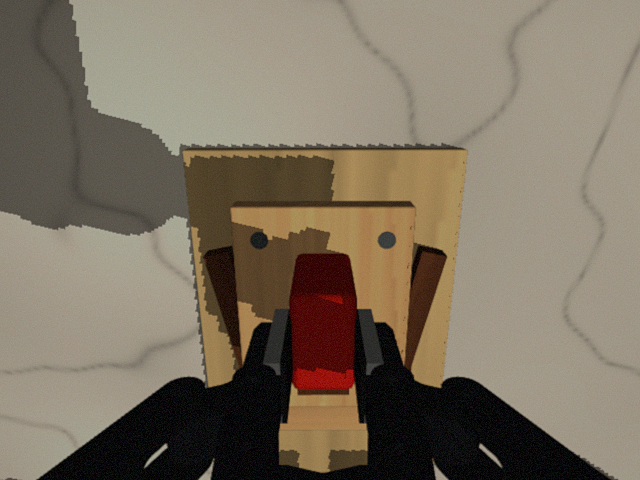

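Template parallel above the deck: deck near edge (184,150)–(466,149), rail ends at about (205–232,250) and (420–446,250). Checking lateral centring from this view.

Run:
```python
from h import *
c=dict(np.load("w5.npz")); W=c["M"]@c["hand_eye"]; M=c["M"]
cv2.imwrite("pics/w5z.png",cv2.cvtColor(cv2.resize(c["img"][130:400,170:480],None,fx=2.2,fy=2.2,interpolation=cv2.INTER_CUBIC),cv2.COLOR_RGB2BGR))
a,b=ray(c,184.5,151,.012,W),ray(c,466,150,.012,W); print(a,b,np.hypot(*(b-a)[:2]),np.arctan2(*(b-a)[1::-1])-np.pi/2)
m=(a+b)/2; print("near-edge mid in tool", M[:3,:3].T@(m-M[:3,3]))
```

```text
[0.44217789 0.01937537 0.012     ] [0.40029097 0.18234401 0.012     ] 0.16826553854129742 0.25157887503872445
near-edge mid in tool [ 0.09477085  0.00102837 -0.05378218]
```

View pics/w5z.png

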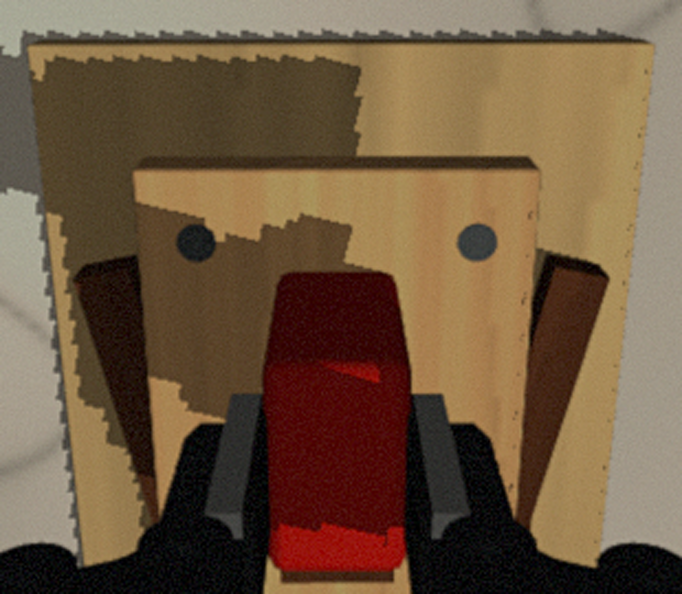

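>>> {"op": "drive_tool", "data": {
  "increments": [
    [0.02,0.0012,0,0,0,0,-1],
    [0.025,0,0,0,0,0,-1],
    [0.015,0,0,0,0,0,-1],
    [0.003,0,0,0,0,0,-1],
    [0,0,0,0,0,0,-1],
    [0,0,0,0,0,0,-1]
  ]
}}

```text
time_s: 7.82
eef_pos: [0.4749, 0.1146, 0.0455]
eef_rot: [0.702, -0.087, 0.701, 0.087]
wrist_force: [-0.1, -0.1, -2.0]
opening: 0.256
```

Run:
```python
from h import *
print(ctrl.get_obs()["wrist_force"]); to([.4732,.1142,.04],.2475)
```

```text
[-0.08837449 -0.08314536 -1.97947717]
shift tool [ 0.0055  0.0001 -0.0018] rx deg 0.0 pos [0.4749 0.1146 0.0455] yaw 0.2476 tilt [0.0017 0.    ]
```

Lower in small steps to touch.

>>> {"op": "drive_tool", "data": {
  "increments": [
    [0.003,0,0,0,0,0,-1],
    [0.001,0,0,0,0,0,-1],
    [0,0,0,0,0,0,-1]
  ]
}}

```text
time_s: 8.2
eef_pos: [0.474, 0.1146, 0.0405]
eef_rot: [0.702, -0.087, 0.702, 0.087]
wrist_force: [0.3, -0.2, -1.4]
opening: 0.264
```

>>> {"op": "drive_tool", "data": {
  "increments": [
    [0.001,0,0,0,0,0,-1],
    [0,0,0,0,0,0,-1]
  ]
}}

```text
time_s: 8.45
eef_pos: [0.4742, 0.1146, 0.0401]
eef_rot: [0.702, -0.087, 0.702, 0.087]
wrist_force: [-2.5, -1.3, 4.5]
opening: 0.263
```

>>> {"op": "drive_tool", "data": {
  "increments": [
    [0.001,0,0,0,0,0,-1],
    [0,0,0,0,0,0,-1]
  ]
}}

```text
time_s: 8.7
eef_pos: [0.4742, 0.1145, 0.04]
eef_rot: [0.702, -0.087, 0.702, 0.087]
wrist_force: [-8.0, -0.8, 15.9]
opening: 0.259
```

Touchdown at TCP z 0.040 as expected. Ease the press by 0.8 mm, then slide.

>>> {"op": "drive_tool", "data": {
  "increments": [
    [-0.0008,0,0,0,0,0,-1],
    [0,0,0.005,0,0,0,-1],
    [0,0,0.005,0,0,0,-1],
    [0,0,0.005,0,0,0,-1],
    [0,0,0.005,0,0,0,-1],
    [0,0,0,0,0,0,-1]
  ]
}}

```text
time_s: 9.45
eef_pos: [0.4931, 0.1194, 0.04]
eef_rot: [0.701, -0.088, 0.702, 0.087]
wrist_force: [-6.5, -0.6, 10.3]
opening: 0.262
```

```bash
cat >> h.py <<'E'
def jig():
    o=ctrl.get_obs(); y=.2475; e=np.array([np.cos(y),np.sin(y)]); n=np.array([-e[1],e[0]])
    d=o["eef_pos"][:2]-np.array([.6724,.1645]); f=o["wrist_force"]
    print("nose jig x",round(d@e+.0805,4),"lat",round(d@n,4),"z",round(o["eef_pos"][2],4),"F e,n,z",(f[:2]@e).round(1),(f[:2]@n).round(1),f[2].round(1),"torque",np.round(o["torque"],2),"t",o["time_s"],"op",round(o["opening"],3))
E
python3 -c "
from h import *
jig();to([.4732,.1142,.04],.2475)"
```

```text
nose jig x -0.1044 lat 0.0002 z 0.04 F e,n,z -6.5 1.0 10.3 torque [-0.23  1.1   0.05] t 9.45 op 0.262
shift tool [ 0.0001 -0.0001 -0.0206] rx deg 0.02 pos [0.4931 0.1194 0.04  ] yaw 0.2479 tilt [-0.0015 -0.0004]
```

>>> {"op": "drive_tool", "data": {
  "increments": [
    [-0.0004,0,0.005,0,0,0,-1],
    [0,0,0.007,0,0,0,-1],
    [0,0,0.007,0,0,0,-1],
    [0,0,0.007,0,0,0,-1],
    [0,0,0.007,0,0,0,-1],
    [0,0,0.007,0,0,0,-1],
    [0,0,0,0,0,0,-1]
  ]
}}

```text
time_s: 10.32
eef_pos: [0.5332, 0.1293, 0.0401]
eef_rot: [0.702, -0.087, 0.701, 0.087]
wrist_force: [1.4, -0.6, 2.1]
opening: 0.261
```

Run:
```python
from h import *
jig()
M=T(); c=camera("wrist"); save(c,"w6.png"); to([.4732,.1142,.04],.2475)
c=camera("top"); cv2.imwrite("pics/t6.png",cv2.cvtColor(cv2.resize(c["img"][180:330,200:320],None,fx=4,fy=4,interpolation=cv2.INTER_CUBIC),cv2.COLOR_RGB2BGR))
```

```text
nose jig x -0.0631 lat 0.0 z 0.0401 F e,n,z 1.3 -0.9 2.1 torque [ 0.07 -0.01 -0.01] t 10.325 op 0.261
shift tool [-0.      0.     -0.0618] rx deg 0.0 pos [0.5332 0.1293 0.0401] yaw 0.2476 tilt [0.0017 0.0001]
```

View pics/w6.png

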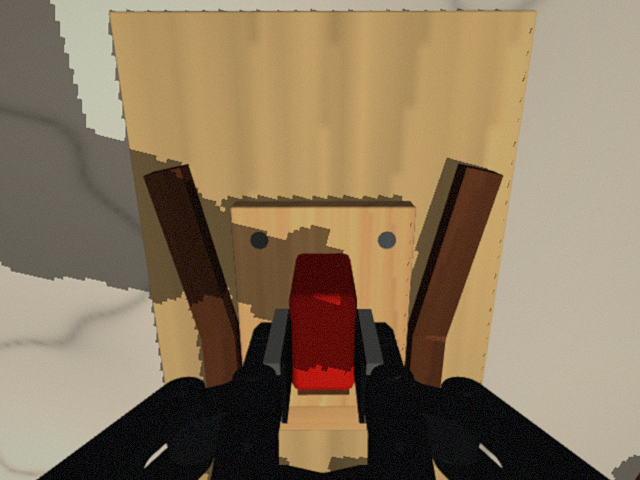

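View pics/t6.png

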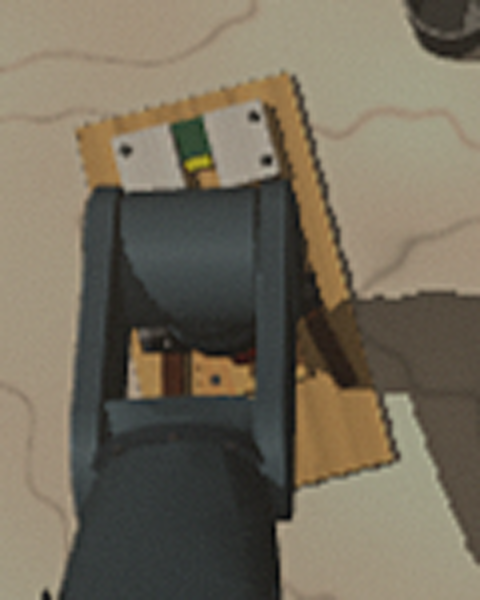

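The template is entering the parallel part, centred between the rails, with small forces. Continue under the lips.

>>> {"op": "drive_tool", "data": {
  "increments": [
    [0,0,0.005,0,0,0,-1],
    [0,0,0.006,0,0,0,-1],
    [0,0,0.006,0,0,0,-1],
    [0,0,0.006,0,0,0,-1],
    [0,0,0.004,0,0,0,-1],
    [0,0,0,0,0,0,-1]
  ]
}}

```text
time_s: 11.18
eef_pos: [0.5578, 0.1358, 0.0401]
eef_rot: [0.701, -0.087, 0.702, 0.087]
wrist_force: [-4.0, -1.4, 8.0]
opening: 0.259
```

```bash
python3 -c "
from h import *
jig();to([.4732,.1142,.04],.2475)"
```

```text
nose jig x -0.0377 lat 0.0003 z 0.0401 F e,n,z -4.2 -0.4 8.0 torque [-0.1   0.79 -0.03] t 11.175 op 0.259
shift tool [ 0.0002 -0.0002 -0.0873] rx deg 0.02 pos [0.5578 0.1358 0.0401] yaw 0.2478 tilt [-0.0017 -0.0003]
```

>>> {"op": "drive_tool", "data": {
  "increments": [
    [0,0,0.005,0,0,0,-1],
    [0,0,0.005,0,0,0,-1],
    [0,0,0.005,0,0,0,-1],
    [0,0,0.003,0,0,0,-1],
    [0,0,0,0,0,0,-1]
  ]
}}

```text
time_s: 11.8
eef_pos: [0.5751, 0.1402, 0.0401]
eef_rot: [0.701, -0.087, 0.702, 0.087]
wrist_force: [-5.2, -1.2, 7.6]
opening: 0.264
```

```bash
python3 -c "
from h import *
jig();to([.4732,.1142,.04],.2475)"
```

```text
nose jig x -0.0198 lat 0.0003 z 0.0401 F e,n,z -5.3 0.1 7.6 torque [-0.18  0.86 -0.01] t 11.8 op 0.264
shift tool [ 0.0003 -0.0002 -0.1051] rx deg 0.02 pos [0.5751 0.1402 0.0401] yaw 0.2478 tilt [-0.002  -0.0004]
```

Nose is under the lips. Now approach the pad.

>>> {"op": "drive_tool", "data": {
  "increments": [
    [0,0,0.004,0,0,0,-1],
    [0,0,0.004,0,0,0,-1],
    [0,0,0.002,0,0,0,-1],
    [0,0,0,0,0,0,-1]
  ]
}}

```text
time_s: 12.3
eef_pos: [0.5846, 0.1426, 0.0401]
eef_rot: [0.701, -0.087, 0.703, 0.087]
wrist_force: [-5.3, -1.8, 9.2]
opening: 0.259
```

>>> {"op": "drive_tool", "data": {
  "increments": [
    [0,0,0.0015,0,0,0,-1],
    [0,0,0.0015,0,0,0,-1],
    [0,0,0,0,0,0,-1]
  ]
}}

```text
time_s: 12.68
eef_pos: [0.5868, 0.1432, 0.0401]
eef_rot: [0.7, -0.088, 0.703, 0.087]
wrist_force: [-9.1, -2.9, 11.2]
opening: 0.262
```

>>> {"op": "drive_tool", "data": {
  "increments": [
    [0,0,0.001,0,0,0,-1],
    [0,0,0.001,0,0,0,-1],
    [0,0,0,0,0,0,-1]
  ]
}}

```text
time_s: 13.05
eef_pos: [0.5878, 0.1434, 0.04]
eef_rot: [0.7, -0.088, 0.704, 0.087]
wrist_force: [-13.3, -3.7, 14.4]
opening: 0.261
```

```bash
python3 -c "
from h import *
jig();to([.4732,.1142,.04],.2475)"
```

```text
nose jig x -0.0067 lat 0.0003 z 0.04 F e,n,z -13.8 -0.4 14.4 torque [-0.52  1.98 -0.01] t 13.05 op 0.261
shift tool [ 0.0008 -0.0002 -0.1182] rx deg 0.03 pos [0.5878 0.1434 0.04  ] yaw 0.248 tilt [-0.0059 -0.0013]
```

Pad engaged. Ease the down-press a little and carry on.

>>> {"op": "drive_tool", "data": {
  "increments": [
    [-0.0008,0,0.001,0,0,0,-1],
    [0,0,0.001,0,0,0,-1],
    [0,0,0.001,0,0,0,-1],
    [0,0,0,0,0,0,-1]
  ]
}}

```text
time_s: 13.55
eef_pos: [0.5908, 0.1442, 0.0401]
eef_rot: [0.7, -0.088, 0.704, 0.087]
wrist_force: [-9.4, -2.6, 8.3]
opening: 0.259
```

```bash
python3 -c "
from h import *
jig();to([.4732,.1142,.04],.2475)"
```

```text
nose jig x -0.0036 lat 0.0003 z 0.0401 F e,n,z -9.7 -0.3 8.3 torque [-0.39  1.37  0.  ] t 13.55 op 0.259
shift tool [ 0.0008 -0.0003 -0.1214] rx deg 0.02 pos [0.5908 0.1442 0.0401] yaw 0.2478 tilt [-0.0055 -0.001 ]
```

>>> {"op": "drive_tool", "data": {
  "increments": [
    [0,0,0.001,0,0,0,-1],
    [0,0,0.001,0,0,0,-1],
    [0,0,0,0,0,0,-1]
  ]
}}

```text
time_s: 13.92
eef_pos: [0.5925, 0.1447, 0.04]
eef_rot: [0.699, -0.088, 0.704, 0.087]
wrist_force: [-10.2, -3.3, 8.2]
opening: 0.262
```

```bash
python3 -c "
from h import *
jig();to([.4732,.1142,.04],.2475)"
```

```text
nose jig x -0.0019 lat 0.0004 z 0.04 F e,n,z -10.7 -0.7 8.2 torque [-0.5   1.52 -0.03] t 13.925 op 0.262
shift tool [ 0.0008 -0.0003 -0.1231] rx deg 0.02 pos [0.5925 0.1447 0.04  ] yaw 0.2478 tilt [-0.0062 -0.0011]
```

>>> {"op": "drive_tool", "data": {
  "increments": [
    [0,0,0.001,0,0,0,-1],
    [0,0,0,0,0,0,-1]
  ]
}}

```text
time_s: 14.18
eef_pos: [0.5933, 0.1449, 0.0401]
eef_rot: [0.699, -0.088, 0.704, 0.087]
wrist_force: [-10.2, -3.0, 8.7]
opening: 0.267
```

>>> {"op": "drive_tool", "data": {
  "increments": [
    [0,0,0.001,0,0,0,-1],
    [0,0,0,0,0,0,-1]
  ]
}}

```text
time_s: 14.42
eef_pos: [0.5942, 0.1451, 0.0401]
eef_rot: [0.699, -0.088, 0.704, 0.087]
wrist_force: [-11.3, -3.3, 10.1]
opening: 0.263
```

>>> {"op": "drive_tool", "data": {
  "increments": [
    [0,0,0.0005,0,0,0,-1],
    [0,0,0,0,0,0,-1]
  ]
}}

```text
time_s: 14.68
eef_pos: [0.5944, 0.1452, 0.0401]
eef_rot: [0.699, -0.088, 0.704, 0.087]
wrist_force: [-12.3, -4.5, 11.5]
opening: 0.263
```

```bash
python3 -c "
from h import *
jig();to([.4732,.1142,.04],.2475)"
```

```text
nose jig x 0.0001 lat 0.0004 z 0.0401 F e,n,z -13.0 -1.3 11.5 torque [-0.51  1.83 -0.06] t 14.675 op 0.263
shift tool [ 0.001  -0.0003 -0.1251] rx deg 0.02 pos [0.5944 0.1452 0.0401] yaw 0.2479 tilt [-0.0072 -0.0014]
```

>>> {"op": "drive_tool", "data": {
  "increments": [
    [0,0,0.0005,0,0,0,-1],
    [0,0,0,0,0,0,-1]
  ]
}}

```text
time_s: 14.92
eef_pos: [0.5944, 0.1451, 0.0401]
eef_rot: [0.699, -0.088, 0.705, 0.087]
wrist_force: [-13.9, -4.1, 12.5]
opening: 0.262
```

>>> {"op": "drive_tool", "data": {
  "increments": [
    [0,0,0.0005,0,0,0,-1],
    [0,0,0,0,0,0,-1]
  ]
}}

```text
time_s: 15.18
eef_pos: [0.5944, 0.1452, 0.0401]
eef_rot: [0.698, -0.088, 0.705, 0.087]
wrist_force: [-15.4, -5.1, 13.4]
opening: 0.266
```

```bash
python3 -c "
from h import *
jig();to([.4732,.1142,.04],.2475)"
```

```text
nose jig x 0.0001 lat 0.0004 z 0.0401 F e,n,z -16.2 -1.2 13.4 torque [-0.82  2.47 -0.07] t 15.175 op 0.266
shift tool [ 0.0013 -0.0003 -0.125 ] rx deg 0.03 pos [0.5944 0.1452 0.0401] yaw 0.248 tilt [-0.0095 -0.002 ]
```

The TCP has stopped at nose x ≈ 0 while force climbs 13 → 16 N over three half-mm steps, so the nose is against the stop. The tool leans 0.0095 rad under load; take that out so the plate stays flat, then look.

>>> {"op": "drive_tool", "data": {
  "increments": [
    [0,0,0.0005,0,-0.25,0,-1],
    [0,0,0.0005,0,-0.25,0,-1],
    [0,0,0,0,0,0,-1]
  ]
}}

```text
time_s: 15.55
eef_pos: [0.5945, 0.1452, 0.04]
eef_rot: [0.701, -0.087, 0.703, 0.088]
wrist_force: [-19.7, -6.0, 16.4]
opening: 0.261
```

Run:
```python
from h import *
jig();to([.4732,.1142,.04],.2475)
M=T(); c=camera("wrist"); save(c,"w7.png"); np.savez("w7.npz",M=M,**c)
c=camera("top"); cv2.imwrite("pics/t7.png",cv2.cvtColor(cv2.resize(c["img"][190:260,210:290],None,fx=7,fy=7,interpolation=cv2.INTER_CUBIC),cv2.COLOR_RGB2BGR))
c=camera("side"); cv2.imwrite("pics/s7.png",cv2.cvtColor(cv2.resize(c["img"][170:270,230:360],None,fx=6,fy=6,interpolation=cv2.INTER_CUBIC),cv2.COLOR_RGB2BGR))
```

```text
nose jig x 0.0003 lat 0.0004 z 0.04 F e,n,z -20.5 -1.0 16.4 torque [-0.94  3.11  0.01] t 15.55 op 0.261
shift tool [ 0.0004 -0.0003 -0.1252] rx deg 0.04 pos [0.5945 0.1452 0.04  ] yaw 0.2482 tilt [-0.0027 -0.0002]
```

View pics/w7.png

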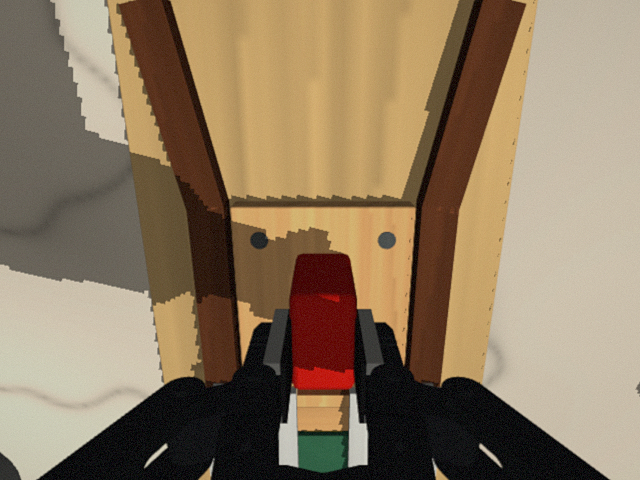

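View pics/t7.png

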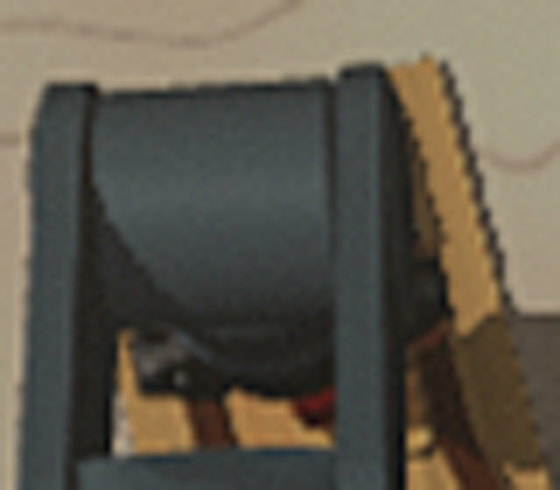

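View pics/s7.png

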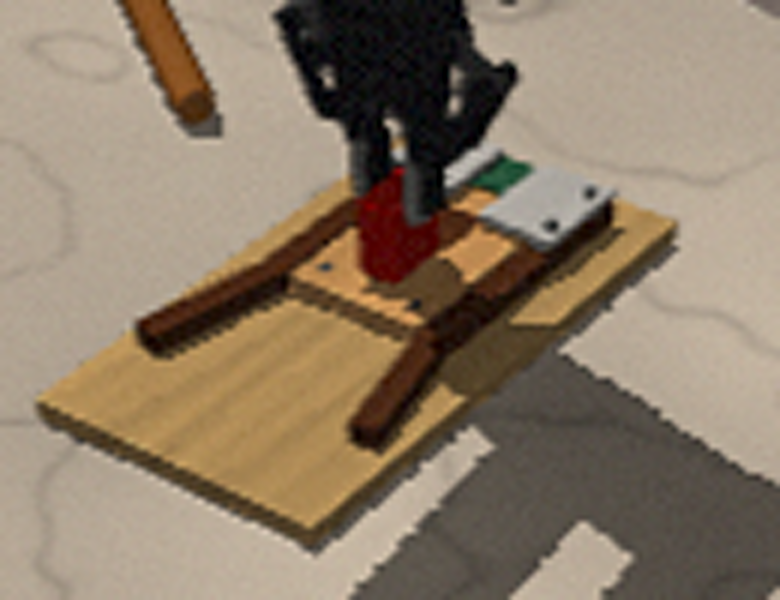

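The wrist view shows the nose edge (row 431) touching the green stop with no yellow visible, even gaps to both rails, and the rear edge unchanged in the grip (row 205), so nothing slipped. Trim slightly: less down-press, a touch more push, then settle.

>>> {"op": "drive_tool", "data": {
  "increments": [
    [-0.0005,0,0.0005,0,0,0,-1],
    [0,0,0.0005,0,0,0,-1],
    [0,0,0,0,0,0,-1],
    [0,0,0,0,0,0,-1],
    [0,0,0,0,0,0,-1],
    [0,0,0,0,0,0,-1]
  ]
}}

```text
time_s: 16.45
eef_pos: [0.5945, 0.1452, 0.0401]
eef_rot: [0.7, -0.088, 0.703, 0.088]
wrist_force: [-20.3, -8.0, 17.1]
opening: 0.262
```

Run:
```python
from h import *
jig();to([.4732,.1142,.04],.2475)
```

```text
nose jig x 0.0002 lat 0.0004 z 0.0401 F e,n,z -21.6 -2.8 17.1 torque [-1.14  3.43  0.03] t 16.45 op 0.262
shift tool [ 0.0007 -0.0002 -0.1252] rx deg 0.04 pos [0.5945 0.1452 0.0401] yaw 0.2483 tilt [-0.005  -0.0008]
```

>>> {"op": "drive_tool", "data": {
  "increments": [
    [0,0,0,0,0,0,-1],
    [0,0,0,0,0,0,-1],
    [0,0,0,0,0,0,-1],
    [0,0,0,0,0,0,-1],
    [0,0,0,0,0,0,-1],
    [0,0,0,0,0,0,-1],
    [0,0,0,0,0,0,-1],
    [0,0,0,0,0,0,-1]
  ]
}}

```text
time_s: 17.45
eef_pos: [0.5945, 0.1452, 0.0401]
eef_rot: [0.7, -0.088, 0.703, 0.088]
wrist_force: [-21.3, -7.0, 17.2]
opening: 0.264
```

Run:
```python
from h import *
jig()
c=camera("wrist"); save(c,"w8.png")
```

```text
nose jig x 0.0002 lat 0.0004 z 0.0401 F e,n,z -22.4 -1.5 17.2 torque [-1.18  3.45 -0.07] t 17.45 op 0.264
```

View pics/w8.png

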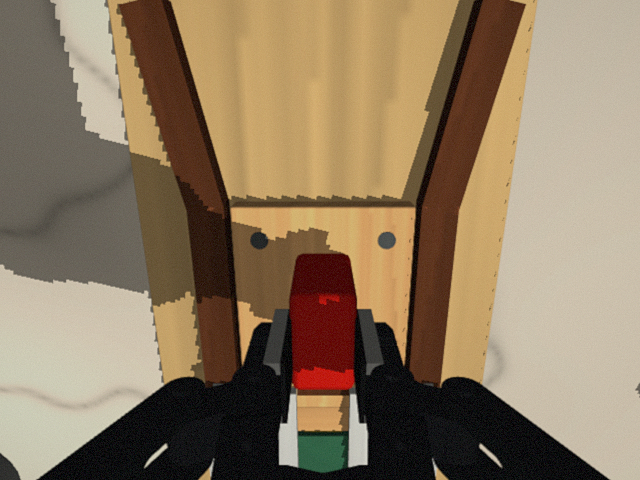

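Steady for a second at about 22 N, nose on the green stop, nothing slipping. Handing in.

```bash
python3 -c "
from h import *
print(hand_in())"
```

```text
the job is handed in; nothing more can be done
None
```

The red-grip template is in the jig with its nose against the green stop, and the gripper is still holding it there. I handed the job in at about 17.5 s, inside the 51 s limit. The hand-in reports no verdict.

I set the template flat in the wide mouth of the jig, then slid it between the rails, under the lips and against the sprung pad.

**Last checks**
- **At the stop:** over the last steps the nose stayed at jig x of about 0 (0.1 to 0.3 mm by my measurement) while the push rose from 13 to 22 N. In the last wrist picture the nose edge touches the green stop and no yellow shows.
- **Push:** it held steady at about 22 N for the final second with no movement. Some of that goes into the spring and deck friction, so the force on the stop itself is lower.
- **Grip and fit:** the opening was unchanged, and the last wrist picture shows no slip and even gaps to both rails.
- **Other objects:** I touched nothing else, but I took no final picture of the rest of the bench.

**Less than ideal**
- **Down-force:** it stayed at about 17 N on the deck, because easing the tool up half a millimetre did not lower it.
- **Lean:** the tool leans about 0.005 rad under load. If the template leans with it, its tail would sit about half a millimetre high, though none shows in the pictures.

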